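Load the film roll and draw out the telescopic spindle

ROBOT

A 6-joint arm with a two-finger parallel gripper is mounted at the origin on the work surface. World frame = base frame: x ahead of the robot, y to its left, z up, the work surface at z = 0. Lengths are in m, angles in degrees, forces in N, time in s.
With the tool pointing down it reaches from about 0.375 to 0.9 m from the base axis. Payload 3.1 kg.
Tool frame: the origin (TCP) lies midway between the tips of the shut fingers; the grasp point (between the pads) lies 19 mm behind it; x points along the fingers, z is the direction in which the jaws open and shut, and the axes are right-handed (so a half turn about x gives the same grasp; the last joint's range is limited). The gripper opens to 87 mm and grips with 3 to 60 N. Pads are 19 mm wide; open, the fingers measure 117 mm over their backs; the gripper's body (75 mm by 190 mm) begins 51 mm behind the grasp point.
Start: joints at [-74.513, 30.224, 82.088, -0, 67.689, -10.227], TCP at [0.271, -0.563, 0.223] pointing down, gripper open.
Joint ranges: [-176.69, 176.69], [-43.24, 126.21], [12.49, 139.97], [-82, 262], [0, 151.66], [-163.58, 163.58]. Speed limits (degrees/s): [159.86, 159.86, 180, 180, 180, 180].

INTERFACE

Orientations are given as a 3x3 rotation matrix whose columns are the frame's x, y, z axes.
In Python, from rig import * gives the robot as it stands.
- The arm moves only by the tool play_rows, never from a script. Its argument "rows" is a list that holds one entry, the list of rows, each a list of 7 numbers: the shift along the tool's x, y, z in m, then the turn, a rotation vector about the tool's x, y, z in degrees, then the finger opening in m, from 0 to 0.087. A call has 1 to 12 rows; each row is the pose to reach, as a shift and turn from the pose commanded when the call began, along the tool's axes at that moment; what a row does not reach only later rows make up. A row lasts 1/10 s, in which the tool goes at most 50 mm and 8.59 degrees, less where a joint would pass 70% of its speed; a pose out of reach is approached as far as the arm can. A call with a gripper value outside its range is refused whole. The fingers move at their own pace and stop on an object; the grip force is fixed at half the most. Time passes only in rows, so rows that repeat a pose let the fingers close. It gives the time, the measured TCP pose, the force and the opening at its end, in the units of the state.
- read_state(): the state, without advancing time (a new reading comes with each control period).
- capture(name): name is "side" or "top"; returns a dict with "pixels" (384x512x3 uint8, red, green, blue), "intrinsics" (3x3 intrinsics, pixels), "k1" (the pictures are not rectified: a ray, as slopes to the right and down, at radius r is drawn at 1 + k1 r^2 times it, then the intrinsics apply), "rvec" (rotation vector, rad) and "tvec" (3), from world to camera coordinates, as OpenCV has them. Camera axes: x right, y down, z forward; pixel columns grow to the right and rows downward; lengths in m; the calibration is good to about 2 mm. A picture is of the moment at which its call begins. There is no depth.
- hand_in(): hands the job in, once; it reports no verdict.
Trained networks look in the newest picture that a camera, given by its name, has taken for a name from the list of things; names that differ only in an ending like _2 or _b are one class to them, and where a whole thing is asked for, a point or a joint stands for the part that bears it (a point fixed in the world has none). Each returns a list of dicts, best first, with "p" (0 to 1); they miss things now and then, are a little off and sometimes report something else, mostly with a low value. They report only what shows in the picture. A call takes as long as a camera call. They do not tell look-alikes from the thing itself.
- trace(camera, target): "mask" (384x512 bool, what is visible of it) and "at" ([column, row] in pixels, amid what is visible of it).
The state is a dict: "time_s": time; "joint_positions": joint angles; "qvel": joint speeds; "tau": joint torques, N m; "position": TCP position; "tcp_rot": TCP orientation; "force": force on the tool from outside, world axes, zero at the start; "moment": the same for the moment, N m; "opening": opening from 0.0 (shut) to 1.0 (fully open).
Only numpy, scipy, OpenCV 4.12 (cv2) and the standard library are available. Lean on these libraries where they do the work, as an engineer would, in place of code of your own. Each camera call takes 0.05 s, during which the arm holds its last target.

TASK

Lay the full film roll in the roll holder's raised cradle, centred across the two narrow V plates, and let go of it. Then pinch the holder's pull grip so that its side button is pressed right in, and with the button kept in pull the spring-loaded spindle through the roll, past the first stop, all the way to the second stop. Finish while still holding it there, fully out with the button pressed, and leave the empty core, the jar and the tray stack alone.

Things in the scene. Friction and masses are not known exactly. Their poses are not given: they have to be found in the camera images.
- roll: full roll of white wrapping film, a tube 54 mm outside diameter, 90 mm long, bore 34 mm, about 250 g; it starts lying in a low white V rest. Origin at the roll's centre (half-way up); its y axis is the roll's axis (either way round, and it may be turned about that axis).
- cradle_mid (a point): where the roll's centre must lie: midway between the cradle's two V plates, on the spindle axis, 100 mm above the table, fixed to the holder. y axis = the way the spindle is pulled out, z up. The V plates are 8 mm thick, at y = -34 and +34 mm, 90-degree Vs with vertices 38 mm below this point and arms up to 13 mm below it; between them 60 mm is free for fingers.
- pull_grip: black block on the spindle's carriage, 30 x 30 x 40 mm high; origin at half height, 145 mm above the table; axes as cradle_mid. Spindle in, it stands 235 mm from cradle_mid towards -y; it moves along +y with the spindle. In x the block runs from -13 to +17 mm and its grey button out to -21 mm: 38 mm over both, 32 mm pressed. The rail below it reaches 26 mm under its origin.
- release (a joint): the grip's spring button, on the -x face of pull_grip, 22 x 26 mm, centred 3 mm above the grip's origin: 0 = out, 0.006 m = pressed right in (towards +x). It takes about 1.5 N to start and 6 N at the bottom: pinch the grip across x with 20 N or more. When less than about 5 mm in, its tooth locks the spindle at home, first stop or second stop.
- spindle (a joint): how far the telescopic spindle is pulled out (m, along cradle_mid's +y): 0 = in, 0.065 = first stop, 0.130 = second stop, the end of its travel. A spring draws it back with 3 N when in, 6.3 N when out; friction about 1 N. It slides only while the button is pressed.
- holder: grey base plate 110 x 370 x 10 mm of the roll holder, fixed; origin on the table under its middle, axes as cradle_mid, which lies at y = +100 mm. The spindle, 14 mm thick, lies 100 mm above the table; its tip is at y = +36 mm when in and +166 mm when out, then in a fork that stands at y = 162 to 174 mm, 108 mm high.
- core: bystander: empty cardboard core, 38 mm diameter, 90 mm long, lying in the other low white rest; origin at its centre
- jar: bystander: jar, 64 mm diameter, 70 mm tall; origin at its underside
- trays: bystander: flat stack of white trays, 130 by 200 by 41 mm; origin at its underside
- rest_a: the low rest in which the full roll starts: plate 70 by 90 by 6 mm with two V plates 8 mm thick at y = -34 and +34 mm, rising to 37 mm above the table, 60 mm free between them; its origin is on the table, roll's centre 50 mm above it, roll's axis along its y
- rest_b: the like rest in which the empty core starts; origin on the table
Not all that is in view belongs to the job. Leave any green, purple or yellow look-alike of the roll alone.

How it is judged (in metres and radians):
On the way, in this order (a step that is already met when the one before it is completed fails the run):
1. the roll lies in the cradle, let go, with the spindle still in (x of roll in the frame of cradle_mid between -0.005 and 0.005 m and y of roll in the frame of cradle_mid between -0.014 and 0.014 m and z of roll in the frame of cradle_mid between -0.005 and 0.005 m and angle between the y axis of roll and the y axis of cradle_mid, either way round below 0.08 rad and contact force between roll and the fingers below 0.3 N and linear speed of roll below 0.05 m/s and value of joint spindle below 0.005 m), for 0.2 s.
2. the button is pressed in by the fingers (value of joint release above 0.0045 m and contact force between pull_grip and the fingers above 2 N), for 0.1 s.
3. the spindle is pulled past the first stop with the roll still in the cradle (x of roll in the frame of cradle_mid between -0.005 and 0.005 m and y of roll in the frame of cradle_mid between -0.014 and 0.014 m and z of roll in the frame of cradle_mid between -0.005 and 0.005 m and angle between the y axis of roll and the y axis of cradle_mid, either way round below 0.08 rad and value of joint spindle above 0.075 m), for 0.05 s.
At the end, for the whole second after the job is handed in: Fingers hold the spindle still at the second stop (125 of 130 mm or more), button in 4.5 of 6 mm or more; the roll rests untouched in the cradle, centre within 5 mm of cradle_mid across and in height, 14 mm along the axis, axis within 0.08 rad (all of step 2 and value of joint spindle above 0.125 m and velocity of joint spindle between -0.02 and 0.02 m/s and x of roll in the frame of cradle_mid between -0.005 and 0.005 m and y of roll in the frame of cradle_mid between -0.014 and 0.014 m and z of roll in the frame of cradle_mid between -0.005 and 0.005 m and angle between the y axis of roll and the y axis of cradle_mid, either way round below 0.08 rad and contact force between roll and the fingers below 0.3 N and linear speed of roll below 0.05 m/s); the arm keeps its last pose, push and grip.
It fails at once if the empty core is disturbed (moved more than 30 mm) (distance of core from where it was at the start of the episode above 0.03 m).
It fails at once if the jar is disturbed (moved more than 30 mm) (distance of jar from where it was at the start of the episode above 0.03 m).
It fails at once if the tray stack is disturbed (moved more than 30 mm) (distance of trays from where it was at the start of the episode above 0.03 m).
It fails at once if the roll is dropped or flung (faster than 0.9 m/s) (linear speed of roll above 0.9 m/s).
It also fails if it takes over 51 s, if anything falls off the work surface, if the arm or the gripper's body presses on something with over 40 N, if the wrist force passes 120 N, or if a joint passes its speed limit or range.

## Working session

There is one attempt and no reset: what is moved stays moved. The work goes in short steps, Python scripts to look and compute and a tool call to move; the robot and the scene stay as the last step left them, time stands still between calls to the robot, and variables do not carry over. Pictures are saved under pics/ and viewed, and the job is handed in when it is done.

Besides the shell and the picture viewer there is one more tool, called after ">>>" as name(argument=value, ...) on one line, values as JSON. play_rows: Moves the arm, as the interface text tells. Its arguments: {"type":"object","properties":{"rows":{"type":"array"}},"required":["rows"]}

```bash
ls; mkdir -p pics
python3 - <<'E'
from rig import *
import cv2,numpy as np
s=read_state(); print(s)
for n in("side","top"):
    c=capture(n); cv2.imwrite(f"pics/{n}0.png",cv2.cvtColor(c["pixels"],cv2.COLOR_RGB2BGR))
    np.savez(f"{n}0.npz",**c)
    print(n,c["intrinsics"],c["k1"],c["rvec"],c["tvec"])
    R=cv2.Rodrigues(np.array(c["rvec"]))[0]; print("cam pos",-R.T@np.array(c["tvec"]), R)
    for t in ["roll","pull_grip","holder","core","jar","trays","rest_a","release","spindle","cradle_mid"]:
        try:
            r=trace(n,t); print(t,[(round(d["p"],2),d["at"],int(d["mask"].sum())) for d in r])
        except Exception as e: print(t,e)
E
```

```text
pics
{'time_s': 0.0, 'joint_positions': array([-7.45141248e+01,  3.02801914e+01,  8.21568868e+01, -1.73690456e-03,
        6.76895675e+01, -1.02285846e+01]), 'qvel': array([-0.03711673, -0.12796329, -0.03266203,  0.01049766,  0.03913304,
       -0.04627914]), 'tau': array([ 7.97986104e-04, -4.40042818e+01, -1.76588792e+01,  6.33742777e-02,
        5.83713397e-02, -1.57520244e-04]), 'position': array([ 0.27098361, -0.56237458,  0.22155573]), 'tcp_rot': array([[-6.17201214e-04,  9.00962655e-01,  4.33896201e-01],
       [ 2.12264961e-03,  4.33896486e-01, -9.00960229e-01],
       [-9.99997557e-01,  3.64935854e-04, -2.18022946e-03]]), 'force': array([-0.17578215, -0.22258326,  0.14235857]), 'moment': array([-0.01920626, -0.00684312, -0.03445638]), 'opening': 1.0039169123656404}
side [[373.76350495   0.         254.12523129]
 [  0.         373.76350495 186.53236071]
 [  0.           0.           1.        ]] 0.00040316762568925086 [ 0.50294207 -2.81482007  1.01091969] [0.44539616 0.19117058 1.00530387]
cam pos [0.25801708 0.61655432 0.89378284] [[-0.93925425 -0.34309095  0.00948965]
 [-0.2
[... 802 characters left out ...]
4] [[-0.01081098 -0.99994028  0.00159956]
 [-0.98287042  0.01033208 -0.1840081 ]
 [ 0.18398059 -0.00356147 -0.98292343]]
roll [(0.98, [180.1, 241.0], 468), (0.82, [161.5, 187.7], 483), (0.81, [249.2, 208.8], 453), (0.71, [123.0, 204.5], 494), (0.57, [202.6, 199.5], 434)]
pull_grip [(0.68, [295.3, 129.0], 335)]
holder [(0.56, [264.3, 142.8], 3312)]
core [(0.74, [330.1, 202.6], 247), (0.28, [127.2, 146.1], 2316)]
jar [(0.55, [388.4, 160.4], 350), (0.19, [264.8, 142.2], 3487)]
trays [(0.62, [124.3, 146.3], 2397)]
rest_a [(0.56, [204.7, 207.5], 102), (0.47, [332.5, 195.2], 32)]
release []
spindle [(0.67, [297.0, 131.6], 336)]
cradle_mid [(0.68, [265.2, 142.2], 3332), (0.64, [208.5, 204.2], 192)]
```

Run:
```python
import cv2
a=cv2.imread("pics/side0.png");cv2.imwrite("pics/side0b.png",cv2.resize(a[60:384,60:460],None,fx=1.85,fy=1.85,interpolation=cv2.INTER_CUBIC))
a=cv2.imread("pics/top0.png");cv2.imwrite("pics/top0b.png",cv2.resize(a[80:290,90:430],None,fx=2.35,fy=2.35,interpolation=cv2.INTER_CUBIC))
```

```text
(no output)
```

View pics/side0b.png

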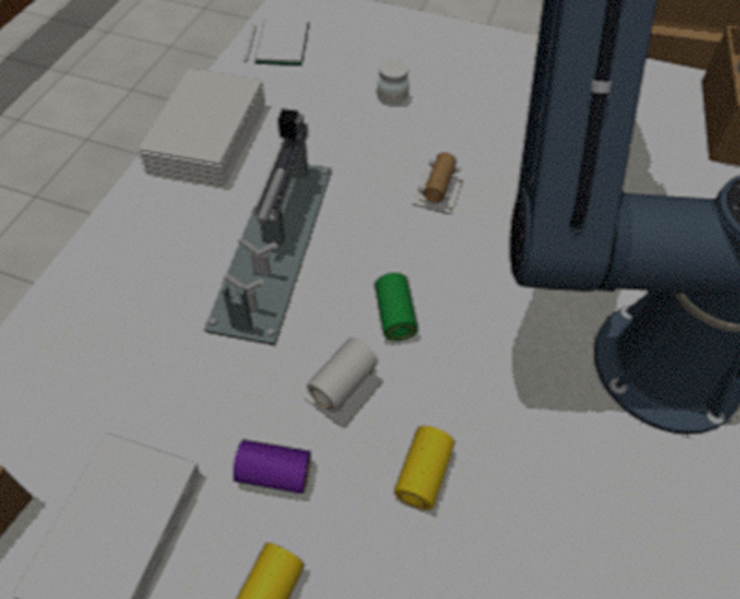

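View pics/top0b.png

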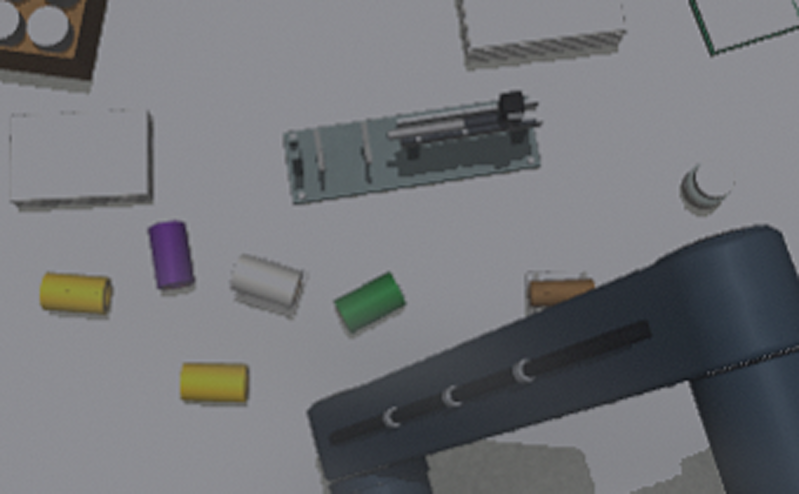

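```bash
cat > h.py <<'E'
import numpy as np,cv2
from scipy.optimize import least_squares,minimize
def load(f):
    c=dict(np.load(f)); return c
def proj(c,P):
    P=np.atleast_2d(P).astype(float)
    R=cv2.Rodrigues(np.asarray(c["rvec"],float))[0]
    q=P@R.T+np.asarray(c["tvec"]).ravel(); s=q[:,:2]/q[:,2:]
    s=s*(1+float(c["k1"])*(s**2).sum(1,keepdims=True))
    K=c["intrinsics"]; return s@np.diag([K[0,0],K[1,1]])+K[:2,2]
def ray_z(c,uv,z):
    K=c["intrinsics"];d=(np.array(uv,float)-K[:2,2])/[K[0,0],K[1,1]]
    s=d.copy()
    for _ in range(5): s=d/(1+float(c["k1"])*(s**2).sum())
    R=cv2.Rodrigues(np.asarray(c["rvec"],float))[0];o=-R.T@np.asarray(c["tvec"]).ravel();v=R.T@np.append(s,1)
    return o+v*(z-o[2])/v[2]
def fr(x,y,th,z=0):
    c,s=np.cos(th),np.sin(th); T=np.eye(4);T[:2,:2]=[[c,-s],[s,c]];T[:3,3]=[x,y,z];return T
def ap(T,P): return np.asarray(P)@T[:3,:3].T+T[:3,3]
def crop(c,u0,v0,u1,v1,f,fn,pts=[],lines=[]):
    im=cv2.cvtColor(c["pixels"],cv2.COLOR_RGB2BGR)[v0:v1,u0:u1]
    im=cv2.resize(im,None,fx=f,fy=f,interpolation=cv2.INTER_CUBIC)
    t=lambda p:tuple(int(round(q)) for q in ((np.array(p)-[u0,v0]+.5)*f-.5))
    for p in pts: cv2.circle(im,t(p),2,(0,0,255),-1)
    for l in lines: cv2.polylines(im,[np.array([t(p) for p in l],np.int32)],False,(0,0,255),1)
    cv2.imwrite(fn,im)
def cylpts(T,r,L,n=24):
    a=np.linspace(0,2*np.pi,n+1)
    return [ap(T,np.c_[r*np.cos(a),np.full(n+1,y),r*np.sin(a)]) for y in(-L/2,L/2)]
E
python3 - <<'E'
from h import *
s,t=load("side0.npz"),load("top0.npz")
for c,uv in((s,[246,257]),(t,[202.6,199.5])): print("roll",ray_z(c,uv,.05))
for c,uv in((s,[298.8,152.7]),(t,[330,202])): print("core",ray_z(c,uv,.04))
for c,uv in((s,[214,135]),(t,[295,129])): print("grip",ray_z(c,uv,.145))
for c,uv in((s,[272.6,104.4]),(t,[388.4,160])): print("jar",ray_z(c,uv,.04))
crop(s,160,100,250,250,4,"pics/sc1.png")
crop(t,205,110,330,175,6,"pics/tc1.png")
a=s["pixels"][230:300,210:290];b=t["pixels"][180:220,180:230]
cv2.imwrite("pics/rollc.png",np.hstack([cv2.resize(cv2.cvtColor(x,cv2.COLOR_RGB2BGR),(390,340),interpolation=cv2.INTER_CUBIC) for x in(a,b)]))
E
```

```text
roll [0.42852074 0.18634726 0.05      ]
roll [0.42428846 0.19848509 0.05      ]
core [ 0.40535196 -0.22702915  0.04      ]
core [ 0.4129469 -0.2245147  0.04     ]
grip [ 0.63907572 -0.10582605  0.145     ]
grip [ 0.63435559 -0.10483808  0.145     ]
jar [ 0.56039253 -0.42930283  0.04      ]
jar [ 0.55456202 -0.42846052  0.04      ]
```

View pics/sc1.png

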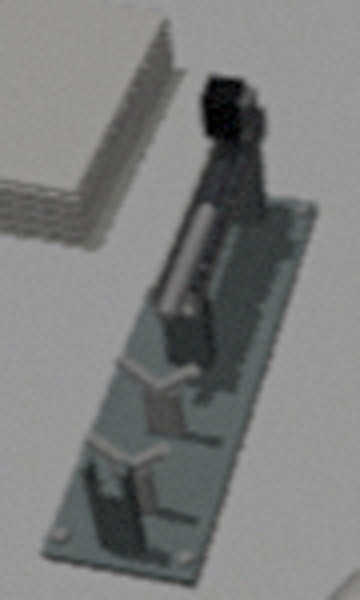

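View pics/tc1.png

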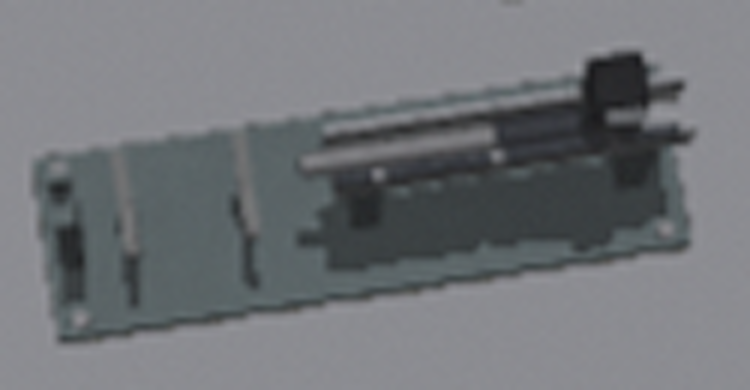

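View pics/rollc.png

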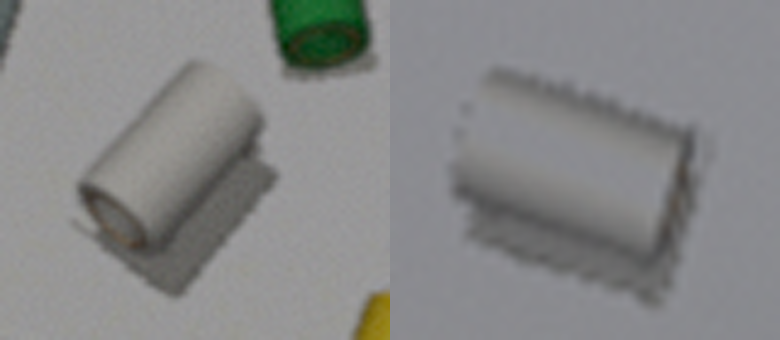

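```bash
cat > fit.py <<'E'
from h import *
s,t=load("side0.npz"),load("top0.npz")
# holder
z=.01
obs=[(s,(-.055,.185),(208.5,244.3)),(s,(.055,.185),(170.7,238)),(s,(-.055,-.185),(239,150.8)),
     (t,(.055,.185),(210.6,136.5)),(t,(-.055,.185),(214.7,165.7)),(t,(-.055,-.185),(319.8,150.2))]
def res(p,per=None):
    T=fr(*p[:3]); out=[]
    for c,q,uv in obs:
        out.append((proj(c,ap(T,[[q[0],q[1],z]]))[0]-uv))
    return np.ravel(out)
for sub in (range(6),range(3),range(3,6)):
    o=obs; 
    f=lambda p:res(p).reshape(-1,2)[list(sub)].ravel()
    r=least_squares(f,[.62,.08,.1]); print("holder",r.x,np.degrees(r.x[2]),r.fun.round(1))
    if len(sub)==6: H=r.x
# roll masks
from rig import trace
def rollmask(c,at,h=40):
    ms=trace(c,"roll"); 
    return min(ms,key=lambda d:np.hypot(*(np.array(d["at"])-at)))["mask"]
M={"s":rollmask("side",[246,257]),"t":rollmask("top",[202.6,199.5])}
def cost(p,which="st"):
    e=0
    for k,c in(("s",s),("t",t)):
        if k not in which: continue
        pts=np.vstack([proj(c,x) for x in cylpts(fr(p[0],p[1],p[2],.05),.027,.09)])
        F=8;m=np.zeros((384*1,512*1),np.uint8)
        hull=cv2.convexHull(pts.astype(np.float32)).reshape(-1,2)
        u0=np.floor(hull.min(0)).astype(int)-25;W=120
        big=np.zeros((W*F,W*F),np.uint8)
        cv2.fillPoly(big,[np.round(((hull-u0+.5)*F-.5)*16).astype(np.int32)],255,shift=4)
        sm=cv2.resize(big,(W,W),interpolation=cv2.INTER_AREA)/255.
        full=np.zeros((700,700));full[u0[1]:u0[1]+W,u0[0]:u0[0]+W]=sm
        e+=np.abs(full[:384,:512]-M[k]).sum()/M[k].sum()
    return e
for w in("st","s","t"):
    r=minimize(cost,[.427,.192,-.35],args=(w,),method="Nelder-Mead",options=dict(initial_simplex=[[.427,.192,-.35],[.437,.192,-.35],[.427,.202,-.35],[.427,.192,-.2]]))
    print("roll",w,r.x,np.degrees(r.x[2]),r.fun)
    if w=="st": Rl=r.x
np.save("est.npy",np.r_[H,Rl])
T=fr(*H)
def box(x0,x1,y0,y1,z0,z1):
    P=ap(T,[[x,y,zz] for zz in(z0,z1) for x,y in((x0,y0),(x1,y0),(x1,y1),(x0,y1),(x0,y0))]); return P
for c,a,fn in((s,(160,100,300,300,3),"pics/fs.png"),(t,(170,110,330,220,4.5),"pics/ft.png")):
    L=[]
    for b in((-.055,.055,-.185,.185,0,.01),(-.013,.017,-.15,-.12,.125,.165)):
        P=proj(c,box(*b));L+=[P[:5],P[5:]]
    for y in(.066,.134): L.append(proj(c,ap(T,[[-.025,y,.087],[0,y,.062],[.025,y,.087]])))
    L.append(proj(c,ap(T,[[0,.036,.1],[0,-.1,.1]])))
    L+= [proj(c,x) for x in cylpts(fr(*Rl,.05),.027,.09)]
    crop(c,*a,fn,[],L)
E
python3 fit.py
```

```text
holder [ 0.62659262 -0.01009355  0.14901689] 8.538038793652126 [ 0.4 -0.1 -0.4 -0.9  0.5 -1.2 -1.2 -0.4 -0.8  0.8 -0.  -0.2]
holder [ 0.62629425 -0.00782545  0.1524937 ] 8.737245406835006 [ 0.4  0.6 -0.5 -0.1  0.2 -0.8]
holder [ 0.62663246 -0.01250743  0.14478555] 8.29560096320888 [-0.5 -0.7 -0.2  0.6  0.6 -0. ]
roll st [ 0.42619552  0.19913896 -0.31463316] -18.027151976170487 0.15686869555060418
roll s [ 0.42567639  0.19946239 -0.31813148] -18.22759133800445 0.036860923231081054
roll t [ 0.42681643  0.19747411 -0.32315733] -18.51555132781368 0.09741574048974429
```

```bash
ls pics
```

```text
fs.png
ft.png
rollc.png
sc1.png
side0.png
side0b.png
tc1.png
top0.png
top0b.png
```

View pics/fs.png

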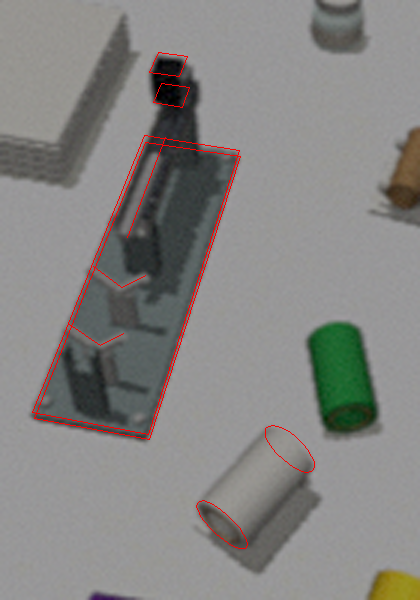

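View pics/ft.png

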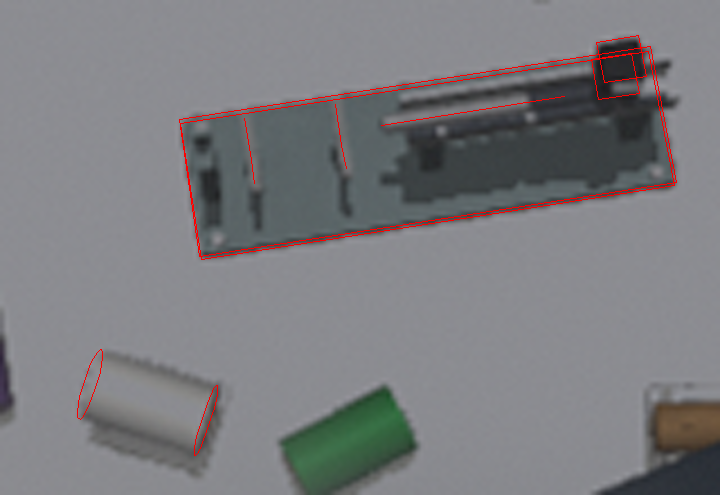

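The full roll is the white one, at side (246,257) and top (203,199). The green, purple and two yellow cylinders are look-alikes. The enlarged crop shows white film with a brown core edge lying on a white rest, which matches the description. Next I'll plan the move to hover above it.

```bash
cat > mv.py <<'E'
import numpy as np,sys
# usage: mv.py x y z yaw(commanded now) then targets x,y,z,yaw ...
a=[float(v) for v in sys.argv[1].split(",")]
c,s=np.cos(np.radians(a[3])),np.sin(np.radians(a[3]))
A=np.array([[0,0,-1],[-s,c,0],[c,s,0]])
for w in sys.argv[2:]:
    b=[float(v) for v in w.split(",")]
    print(w,"->",(A@(np.array(b[:3])-a[:3])).round(4),"rx",round(-(b[3]-a[3]),2))
E
python3 mv.py 0.271,-0.563,0.223,-64.286 0.48,-0.15,0.25,-30 0.426,0.1985,0.16,-18.1
python3 - <<'E'
from h import *
p=np.load("est.npy");T=fr(.6265,-.0105,.149)
print("cradle",ap(T,[0,.1,.1]),"grip",ap(T,[.001,-.135,.148]),"out",ap(T,[.001,-.005,.148]))
E
```

```text
0.48,-0.15,0.25,-30 -> [-0.027   0.3675 -0.2814] rx -34.29
0.426,0.1985,0.16,-18.1 -> [ 0.063   0.47   -0.6188] rx -46.19
cradle [0.61165507 0.088392   0.1       ] grip [ 0.64752957 -0.14385575  0.148     ] out [ 0.62823117 -0.01529615  0.148     ]
```

>>> play_rows(rows=[[[-0.027,0.367,-0.281,-34.3,0,0,0.087],[-0.027,0.367,-0.281,-34.3,0,0,0.087],[-0.027,0.367,-0.281,-34.3,0,0,0.087],[-0.027,0.367,-0.281,-34.3,0,0,0.087],[-0.027,0.367,-0.281,-34.3,0,0,0.087],[-0.027,0.367,-0.281,-34.3,0,0,0.087],[-0.027,0.367,-0.281,-34.3,0,0,0.087],[-0.027,0.367,-0.281,-34.3,0,0,0.087],[-0.027,0.367,-0.281,-34.3,0,0,0.087],[-0.027,0.367,-0.281,-34.3,0,0,0.087],[-0.027,0.367,-0.281,-34.3,0,0,0.087],[-0.027,0.367,-0.281,-34.3,0,0,0.087]]])

```text
time_s: 2.4
position: [0.4798, -0.1514, 0.2495]
tcp_rot: [[-0.0, 0.499, 0.866], [-0.001, 0.866, -0.499], [-1.0, -0.001, 0.0]]
force: [-0.3, -0.7, -0.2]
opening: 1.0
```

```bash
python3 mv.py 0.48,-0.15,0.25,-30 0.426,0.1985,0.16,-18.1
```

```text
0.426,0.1985,0.16,-18.1 -> [ 0.09    0.2748 -0.221 ] rx -11.9
```

>>> play_rows(rows=[[[0.09,0.275,-0.221,-11.9,0,0,0.087],[0.09,0.275,-0.221,-11.9,0,0,0.087],[0.09,0.275,-0.221,-11.9,0,0,0.087],[0.09,0.275,-0.221,-11.9,0,0,0.087],[0.09,0.275,-0.221,-11.9,0,0,0.087],[0.09,0.275,-0.221,-11.9,0,0,0.087],[0.09,0.275,-0.221,-11.9,0,0,0.087],[0.09,0.275,-0.221,-11.9,0,0,0.087],[0.09,0.275,-0.221,-11.9,0,0,0.087],[0.09,0.275,-0.221,-11.9,0,0,0.087]]])

```text
time_s: 3.4
position: [0.4267, 0.1965, 0.1595]
tcp_rot: [[0.0, 0.312, 0.95], [-0.001, 0.95, -0.312], [-1.0, -0.001, 0.0]]
force: [0.3, -0.2, -0.2]
opening: 1.003
```

Run:
```python
from rig import *
from h import *
for n in("side","top"):
    c=capture(n);np.savez(n+"1.npz",**c)
s,t=load("side1.npz"),load("top1.npz")
p=read_state()["position"];print(p,proj(s,p),proj(t,p))
a=s["pixels"][200:300,190:310];b=t["pixels"][120:260,120:290]
f=lambda x,w,h:cv2.resize(cv2.cvtColor(x,cv2.COLOR_RGB2BGR),(w,h),interpolation=cv2.INTER_CUBIC)
cv2.imwrite("pics/hov.png",np.hstack([f(a,396,330),f(b,400,330)]))
```

```text
[0.42698903 0.19618533 0.15984657] [[244.74272635 237.29761364]] [[199.68603036 193.13775683]]
```

View pics/hov.png

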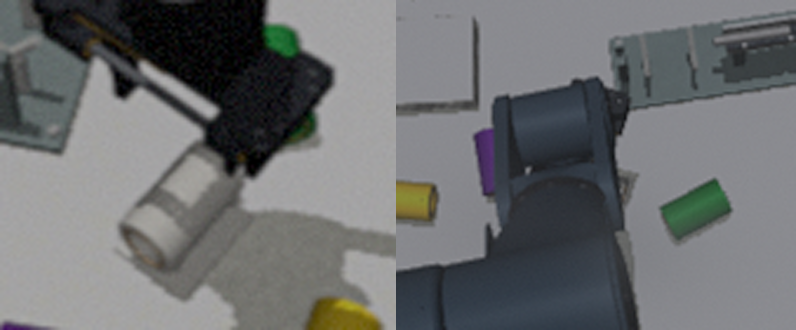

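The side view shows the open fingers straddling the white roll, with the TCP projected at side (245,237). I'll descend now.

>>> play_rows(rows=[[[0.04,0,0,0,0,0,0.087],[0.075,0,0,0,0,0,0.087],[0.1,0,0,0,0,0,0.087],[0.115,0,0,0,0,0,0.087],[0.129,0,0,0,0,0,0.087],[0.129,0,0,0,0,0,0.087]]])

```text
time_s: 4.1
position: [0.426, 0.1962, 0.0295]
tcp_rot: [[-0.003, 0.313, 0.95], [-0.001, 0.95, -0.313], [-1.0, -0.001, -0.002]]
force: [-0.7, -1.1, 0.2]
opening: 0.997
```

>>> play_rows(rows=[[[0,0,0,0,0,0,0.045],[0,0,0,0,0,0,0.045],[0,0,0,0,0,0,0.045],[0,0,0,0,0,0,0.045],[0,0,0,0,0,0,0.045],[0,0,0,0,0,0,0.045],[0,0,0,0,0,0,0.045]]])

```text
time_s: 4.8
position: [0.4254, 0.1982, 0.0309]
tcp_rot: [[-0.001, 0.311, 0.95], [0.0, 0.95, -0.311], [-1.0, -0.0, -0.001]]
force: [-1.8, 0.8, 5.7]
opening: 0.604
```

>>> play_rows(rows=[[[-0.02,0,0,0,0,0,0.045],[-0.05,0,0,0,0,0,0.045],[-0.09,0,0,0,0,0,0.045],[-0.12,0,0,0,0,0,0.045],[-0.13,0,0,0,0,0,0.045],[-0.13,0,0,0,0,0,0.045]]])

```text
time_s: 5.4
position: [0.4267, 0.1981, 0.1614]
tcp_rot: [[0.003, 0.31, 0.951], [0.0, 0.951, -0.31], [-1.0, 0.001, 0.003]]
force: [0.3, -0.4, -2.3]
opening: 0.597
```

```bash
python3 mv.py 0.426,0.1985,0.161,-18.1 0.6117,0.0884,0.161,8.5
```

```text
0.6117,0.0884,0.161,8.5 -> [ 0.     -0.047   0.2107] rx -26.6
```

>>> play_rows(rows=[[[0,-0.005,0.025,-4,0,0,0.045],[0,-0.014,0.065,-9,0,0,0.045],[0,-0.024,0.105,-14,0,0,0.045],[0,-0.033,0.145,-19,0,0,0.045],[0,-0.041,0.18,-23,0,0,0.045],[0,-0.045,0.2,-25.6,0,0,0.045],[0,-0.047,0.211,-26.6,0,0,0.045],[0,-0.047,0.211,-26.6,0,0,0.045],[0,-0.047,0.211,-26.6,0,0,0.045],[0,-0.047,0.211,-26.6,0,0,0.045]]])

```text
time_s: 6.4
position: [0.61, 0.0887, 0.1598]
tcp_rot: [[-0.003, -0.149, 0.989], [0.0, 0.989, 0.149], [-1.0, 0.001, -0.003]]
force: [-0.3, 0.2, -1.4]
opening: 0.599
```

Run:
```python
from rig import *
from h import *
for n in("side","top"):
    c=capture(n);np.savez(n+"2.npz",**c)
s,t=load("side2.npz"),load("top2.npz")
p=read_state();print(p["position"],p["force"],p["opening"])
T=fr(*p["position"][:2],.149,.18);print(p["position"])
L=[proj(s,x) for x in cylpts(T,.027,.09)]
H=fr(.6265,-.0105,.149)
for y in(.066,.134): L.append(proj(s,ap(H,[[-.025,y,.087],[0,y,.062],[.025,y,.087]])))
L.append(proj(s,ap(H,[[-.055,-.185,.01],[-.055,.185,.01],[.055,.185,.01]])))
crop(s,150,100,270,255,3.8,"pics/cr.png",[],L)
crop(s,150,100,270,255,3.8,"pics/cr0.png")
```

```text
[0.61074263 0.08866905 0.16048513] [-0.05112751 -0.06684335 -2.04328128] 0.6005508819699699
[0.61074263 0.08866905 0.16048513]
```

View pics/cr.png

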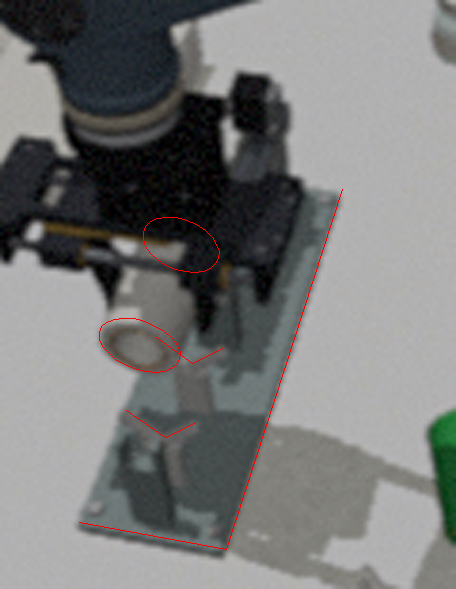

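View pics/cr0.png

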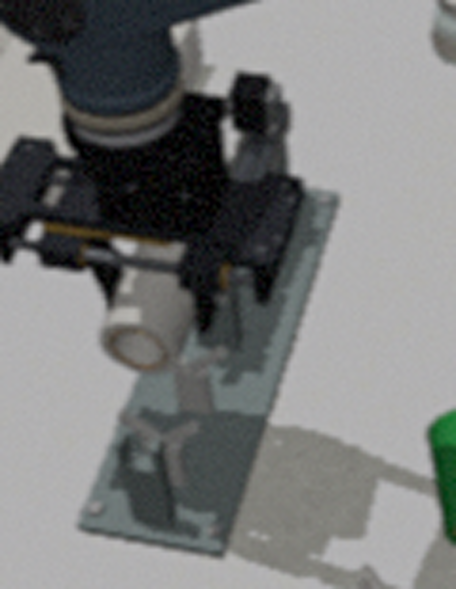

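The roll sits centred in the grasp and above the V plates. The overlay agrees with the picture to about 1 px (near V at crop 165,440). I'll lower it.

>>> play_rows(rows=[[[0.025,0,0,0,0,0,0.045],[0.045,0,0,0,0,0,0.045],[0.06,0,0,0,0,0,0.045],[0.068,0,0,0,0,0,0.045],[0.073,0,0,0,0,0,0.045],[0.076,0,0,0,0,0,0.045],[0.076,0,0,0,0,0,0.045]]])

```text
time_s: 7.2
position: [0.6121, 0.0879, 0.0848]
tcp_rot: [[0.001, -0.148, 0.989], [-0.0, 0.989, 0.148], [-1.0, -0.0, 0.001]]
force: [0.3, -0.6, -2.2]
opening: 0.601
```

>>> play_rows(rows=[[[0.0015,0,0,0,0,0,0.045],[0.003,0,0,0,0,0,0.045],[0.004,0,0,0,0,0,0.045],[0.004,0,0,0,0,0,0.045]]])

```text
time_s: 7.6
position: [0.6125, 0.0878, 0.0812]
tcp_rot: [[0.001, -0.148, 0.989], [0.0, 0.989, 0.148], [-1.0, -0.0, 0.001]]
force: [0.3, 0.7, 2.5]
opening: 0.604
```

>>> play_rows(rows=[[[0,0,0,0,0,0,0.058],[0,0,0,0,0,0,0.062],[0,0,0,0,0,0,0.07],[0,0,0,0,0,0,0.08],[0,0,0,0,0,0,0.08],[0,0,0,0,0,0,0.08]]])

```text
time_s: 8.2
position: [0.6119, 0.0878, 0.0805]
tcp_rot: [[-0.0, -0.148, 0.989], [-0.0, 0.989, 0.148], [-1.0, -0.0, -0.0]]
force: [-0.3, -0.2, 0.4]
opening: 0.905
```

>>> play_rows(rows=[[[-0.01,0,0,0,0,0,0.08],[-0.03,0,0,0,0,0,0.08],[-0.06,0,0,0,0,0,0.08],[-0.1,0,0,0,0,0,0.08],[-0.14,0,0,0,0,0,0.08],[-0.16,0,0,0,0,0,0.08],[-0.16,0,0,0,0,0,0.08]]])

```text
time_s: 8.9
position: [0.6144, 0.0878, 0.2455]
tcp_rot: [[0.009, -0.148, 0.989], [-0.0, 0.989, 0.148], [-1.0, -0.002, 0.009]]
force: [0.5, 1.2, 0.4]
opening: 0.916
```

```bash
python3 mv.py 0.6117,0.0884,0.241,8.5 0.6475,-0.1439,0.24,8.5 0.6475,-0.1439,0.131,8.5
```

```text
0.6475,-0.1439,0.24,8.5 -> [ 0.001  -0.235   0.0011] rx -0.0
0.6475,-0.1439,0.131,8.5 -> [ 0.11   -0.235   0.0011] rx -0.0
```

>>> play_rows(rows=[[[0,-0.03,0.001,0,0,0,0.087],[0,-0.075,0.001,0,0,0,0.087],[0,-0.12,0.001,0,0,0,0.087],[0,-0.165,0.001,0,0,0,0.087],[0,-0.205,0.001,0,0,0,0.087],[0,-0.228,0.001,0,0,0,0.087],[0,-0.235,0.001,0,0,0,0.087],[0,-0.235,0.001,0,0,0,0.087]]])

```text
time_s: 9.7
position: [0.647, -0.1449, 0.2393]
tcp_rot: [[-0.002, -0.146, 0.989], [0.001, 0.989, 0.146], [-1.0, 0.002, -0.002]]
force: [-0.7, 0.7, 0.1]
opening: 0.998
```

Run:
```python
from rig import *
from h import *
for n in("side","top"):
    c=capture(n);np.savez(n+"3.npz",**c)
s,t=load("side3.npz"),load("top3.npz")
p=read_state();print(p["position"],p["force"],p["opening"])
H=fr(.6265,-.0105,.149)
C=H@fr(0,.1,0,.1)
for c,a,fn in((s,(150,70,270,250),"pics/g_s.png"),(t,(190,90,350,220),"pics/g_t.png")):
    f=550/ (a[3]-a[1]) if c is s else 4.9
    crop(c,*a,f,fn,[],[proj(c,x) for x in cylpts(C,.027,.09)])
def fitroll(name,c):
    ms=trace(name,"roll"); print(name,[(d["at"],round(d["p"],2)) for d in ms], proj(c,C[:3,3]))
fitroll("side",s);fitroll("top",t)
```

```text
[ 0.64705372 -0.14289285  0.23988679] [-1.31444573  0.93892573 -0.07980639] 1.0009570563562953
side [([285.6, 313.1], 0.97), ([204.0, 309.2], 0.91), ([207.6, 367.9], 0.82), ([197.2, 193.4], 0.75), ([274.6, 225.3], 0.62)] [[195.13485852 196.22731174]]
top [([162.8, 190.9], 0.82), ([122.1, 206.5], 0.71), ([175.3, 238.5], 0.56), ([249.5, 214.0], 0.5)] [[235.11314592 140.31862235]]
```

View pics/g_s.png

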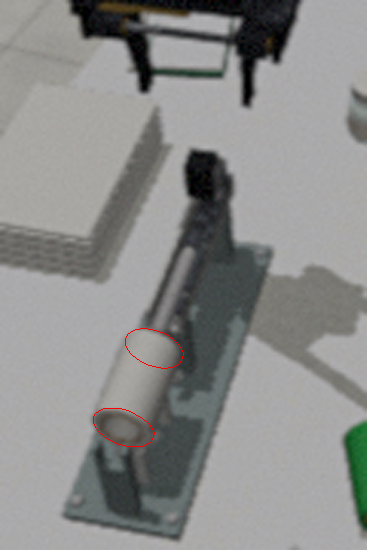

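View pics/g_t.png

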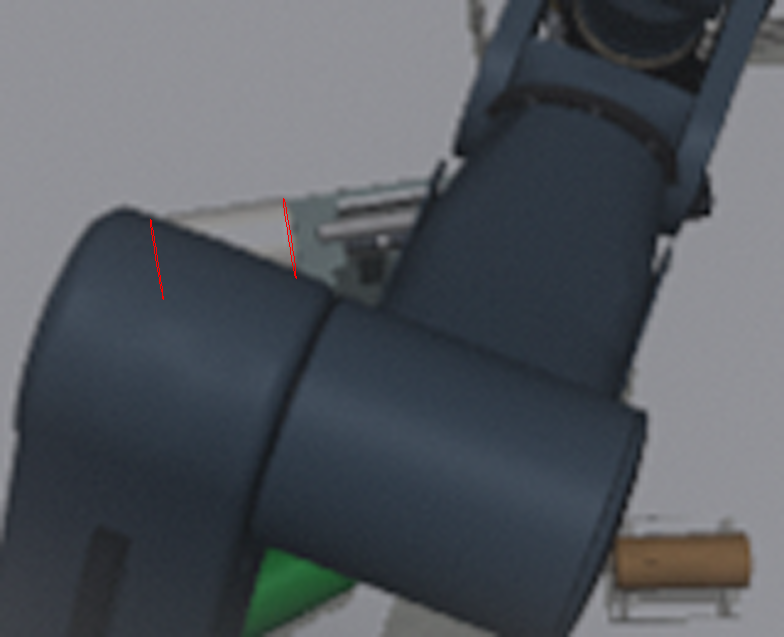

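The side view shows the roll lying in both Vs, matching its overlay, and the grip at crop (205,175) sits below the open fingers. I'll descend on the grip.

>>> play_rows(rows=[[[0.03,0,0,0,0,0,0.087],[0.06,0,0,0,0,0,0.087],[0.085,0,0,0,0,0,0.087],[0.1,0,0,0,0,0,0.087],[0.11,0,0,0,0,0,0.087],[0.11,0,0,0,0,0,0.087],[0.11,0,0,0,0,0,0.087]]])

```text
time_s: 10.6
position: [0.6485, -0.1444, 0.1315]
tcp_rot: [[0.002, -0.148, 0.989], [-0.001, 0.989, 0.148], [-1.0, -0.001, 0.002]]
force: [-0.2, -0.4, -0.4]
opening: 0.999
```

Run:
```python
from rig import *
from h import *
c=capture("side");np.savez("side4.npz",**c);s=load("side4.npz")
p=read_state();print(p["position"],p["force"],p["opening"])
H=fr(.6265,-.0105,.149)
b=lambda z:proj(s,ap(H,[[x,y,z] for x,y in((-.013,-.15),(.017,-.15),(.017,-.12),(-.013,-.12),(-.013,-.15))]))
crop(s,170,90,270,170,7,"pics/p1.png",proj(s,p["position"]),[])
```

```text
[ 0.64872178 -0.14466595  0.13189601] [ 0.09380101 -0.16705613  0.42857559] 0.9979268048299099
```

View pics/p1.png

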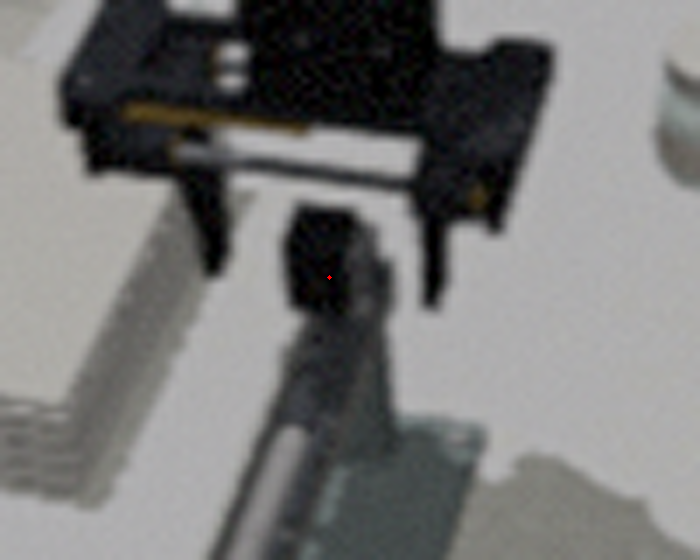

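Run:
```python
from h import *
s=load("side4.npz");s0=load("side0.npz");t0=load("top0.npz")
H=fr(.6265,-.0105,.149)
def L(c,dx=0,dy=0):
    o=[]
    for z in(.125,.165):
        o.append(proj(c,ap(H,[[x+dx,y+dy,z] for x,y in((-.013,-.15),(.017,-.15),(.017,-.12),(-.013,-.12),(-.013,-.15))])))
    o.append(proj(c,ap(H,[[-.021+dx,y+dy,z] for y,z in((-.146,.135),(-.124,.135),(-.124,.161),(-.146,.161),(-.146,.135))])))
    return o
crop(s0,190,100,260,170,8,"pics/a.png",[],L(s0));crop(t0,275,105,335,150,12,"pics/b.png",[],L(t0))
a=cv2.imread("pics/a.png");b=cv2.resize(cv2.imread("pics/b.png"),None,fx=.95*.35/.5*0.0+.6,fy=.6)
b=cv2.copyMakeBorder(b,0,max(0,a.shape[0]-b.shape[0]),0,0,cv2.BORDER_CONSTANT)
cv2.imwrite("pics/ab.png",np.hstack([a,b[:a.shape[0]]])[:, :800]);print(a.shape,b.shape)
cv2.imwrite("pics/b2.png",cv2.imread("pics/b.png"))
```

```text
(560, 560, 3) (560, 432, 3)
```

View pics/a.png

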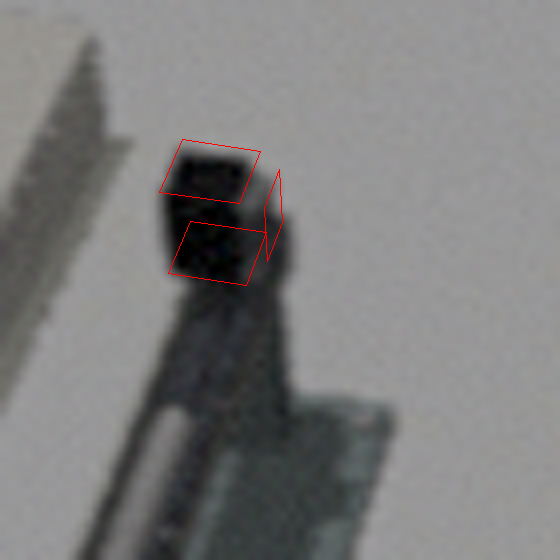

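View pics/b2.png

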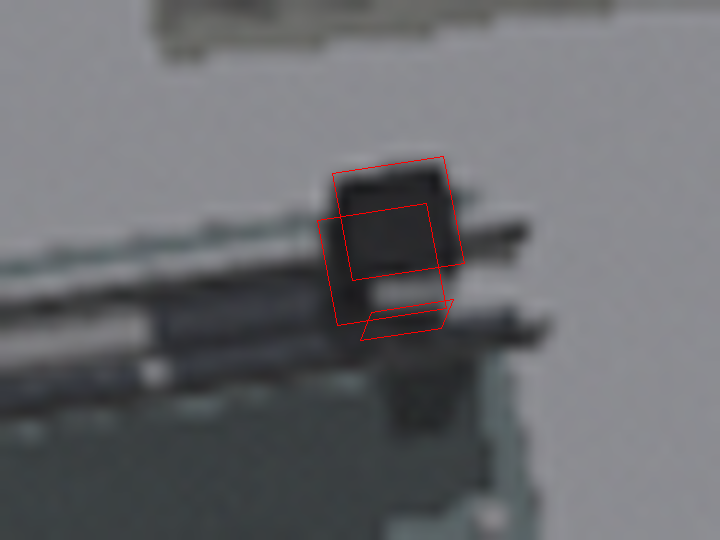

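Both views put the grip within about 1 px of the prediction, with the side view 1–2 mm towards −x. I'll shift −1 mm and pinch while watching the lateral force.

>>> play_rows(rows=[[[0,0,-0.001,0,0,0,0.06],[0,0,-0.001,0,0,0,0.05],[0,0,-0.001,0,0,0,0.042],[0,0,-0.001,0,0,0,0.036],[0,0,-0.001,0,0,0,0.036],[0,0,-0.001,0,0,0,0.036]]])

```text
time_s: 11.25
position: [0.6467, -0.1446, 0.1306]
tcp_rot: [[0.0, -0.148, 0.989], [0.0, 0.989, 0.148], [-1.0, 0.0, 0.0]]
force: [-0.2, -0.8, 0.6]
opening: 0.536
```

>>> play_rows(rows=[[[0,0,0,0,0,0,0.037],[0,0,0,0,0,0,0.037],[0,0,0,0,0,0,0.037],[0,0,0,0,0,0,0.037]]])

```text
time_s: 11.65
position: [0.646, -0.1447, 0.1304]
tcp_rot: [[-0.002, -0.148, 0.989], [-0.0, 0.989, 0.148], [-1.0, 0.0, -0.001]]
force: [-2.5, -1.7, 2.0]
opening: 0.429
```

>>> play_rows(rows=[[[0,0,0,0,0,0,0.034],[0,0,0,0,0,0,0.032],[0,0,0,0,0,0,0.03],[0,0,0,0,0,0,0.025],[0,0,0,0,0,0,0.025],[0,0,0,0,0,0,0.025]]])

```text
time_s: 12.25
position: [0.6477, -0.1445, 0.1305]
tcp_rot: [[0.002, -0.148, 0.989], [0.0, 0.989, 0.148], [-1.0, -0.0, 0.002]]
force: [3.0, -0.2, -3.2]
opening: 0.366
```

The opening is 31.8 mm, which means the button is fully in, and the lateral force is small. I'll pull along tool +y.

>>> play_rows(rows=[[[0,0,0,0,0,0,0],[0,0,0,0,0,0,0],[0,0.002,0,0,0,0,0],[0,0.005,0,0,0,0,0],[0,0.01,0,0,0,0,0],[0,0.016,0,0,0,0,0],[0,0.022,0,0,0,0,0],[0,0.027,0,0,0,0,0],[0,0.03,0,0,0,0,0],[0,0.03,0,0,0,0,0]]])

```text
time_s: 13.25
position: [0.6435, -0.116, 0.1305]
tcp_rot: [[0.003, -0.148, 0.989], [-0.002, 0.989, 0.148], [-1.0, -0.003, 0.002]]
force: [6.1, -2.6, -6.1]
opening: 0.364
```

>>> play_rows(rows=[[[0,0.003,0,0,0,0,0],[0,0.008,0,0,0,0,0],[0,0.014,0.0005,0,0,0,0],[0,0.02,0.0005,0,0,0,0],[0,0.026,0.0005,0,0,0,0],[0,0.032,0.0005,0,0,0,0],[0,0.038,0.0005,0,0,0,0],[0,0.044,0.0005,0,0,0,0],[0,0.05,0.0005,0,0,0,0],[0,0.055,0.0005,0,0,0,0],[0,0.06,0.0005,0,0,0,0],[0,0.06,0.0005,0,0,0,0]]])

```text
time_s: 14.45
position: [0.6349, -0.0571, 0.1305]
tcp_rot: [[0.002, -0.148, 0.989], [-0.003, 0.989, 0.148], [-1.0, -0.003, 0.002]]
force: [4.9, -4.0, -5.9]
opening: 0.366
```

>>> play_rows(rows=[[[0,0.004,0,0,0,0,0],[0,0.01,0,0,0,0,0],[0,0.016,0,0,0,0,0],[0,0.022,0,0,0,0,0],[0,0.028,0,0,0,0,0],[0,0.033,0,0,0,0,0],[0,0.037,0,0,0,0,0],[0,0.04,0,0,0,0,0],[0,0.041,0,0,0,0,0],[0,0.041,0,0,0,0,0]]])

```text
time_s: 15.45
position: [0.6291, -0.0175, 0.1305]
tcp_rot: [[0.003, -0.148, 0.989], [-0.004, 0.989, 0.148], [-1.0, -0.004, 0.002]]
force: [5.1, -5.1, -6.0]
opening: 0.36
```

>>> play_rows(rows=[[[0,0.001,0,0,0,0,0],[0,0.002,0,0,0,0,0],[0,0.003,0,0,0,0,0],[0,0.003,0,0,0,0,0],[0,0.003,0,0,0,0,0]]])

```text
time_s: 15.95
position: [0.6289, -0.0158, 0.1305]
tcp_rot: [[0.003, -0.148, 0.989], [-0.006, 0.989, 0.148], [-1.0, -0.006, 0.002]]
force: [4.8, -8.3, -6.3]
opening: 0.358
```

Run:
```python
from rig import *
from h import *
c=capture("side");np.savez("side5.npz",**c);s=load("side5.npz")
t=capture("top");np.savez("top5.npz",**t)
p=read_state();print(p["position"],p["force"],p["opening"],p["time_s"])
C=fr(.6265,-.0105,.149)@fr(0,.1,0,.1)
crop(s,150,100,270,250,4,"pics/e.png"); crop(s,150,100,270,250,4,"pics/e2.png",[],[proj(s,x) for x in cylpts(C,.027,.09)])
a=cv2.imread("pics/e.png");cv2.imwrite("pics/e.png",np.hstack([a,cv2.imread("pics/e2.png")])[:,:800]) if a.shape[1]<=400 else cv2.imwrite("pics/e.png",cv2.resize(np.hstack([a,cv2.imread("pics/e2.png")]),(780,488)))
```

```text
[ 0.62889227 -0.01581923  0.13050419] [ 4.51472585 -8.72917687 -6.29543817] 0.3591191502133469 16.05
```

View pics/e.png

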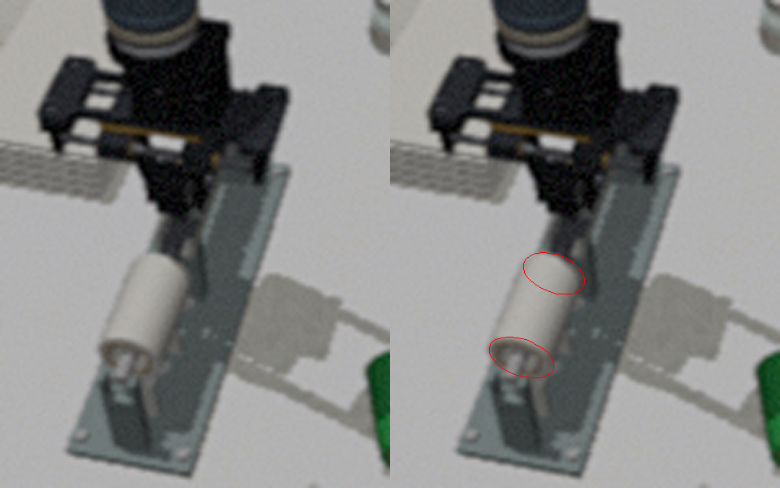

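>>> play_rows(rows=[[[0,0.0005,0,0,0,0,0],[0,0.001,0,0,0,0,0],[0,0.0015,0,0,0,0,0],[0,0.0015,0,0,0,0,0],[0,0.0015,0,0,0,0,0]]])

```text
time_s: 16.55
position: [0.6289, -0.0158, 0.1305]
tcp_rot: [[0.003, -0.148, 0.989], [-0.008, 0.989, 0.148], [-1.0, -0.009, 0.002]]
force: [4.7, -11.1, -6.0]
opening: 0.357
```

>>> play_rows(rows=[[[0,0,0,0,0,0,0],[0,0,0,0,0,0,0],[0,0,0,0,0,0,0],[0,0,0,0,0,0,0],[0,0,0,0,0,0,0]]])

```text
time_s: 17.05
position: [0.6289, -0.0158, 0.1305]
tcp_rot: [[0.003, -0.148, 0.989], [-0.008, 0.989, 0.149], [-1.0, -0.009, 0.002]]
force: [5.3, -11.3, -7.5]
opening: 0.363
```

Run:
```python
from rig import *
p=read_state();print(p["position"],p["force"],p["opening"],p["qvel"].round(2))
print(hand_in())
```

```text
[ 0.62885988 -0.01575649  0.13049365] [  5.29527654 -11.26886925  -7.49774638] 0.3628084778228499 [ 0.06 -0.02 -0.03 -0.01  0.12 -0.02]
the job is handed in; nothing more can be done
None
```

I laid the white roll in the cradle and let go of it. Then I pinched the pull grip with its button in, pulled the spindle through the roll to the second stop, and handed the job in while still holding it there, at 17 s. No verdict was reported.

Last checks before hand-in:
- **Spindle:** it moved about 130 mm in all. A further push raised the pull force from 8 to 11 N without moving the tool, so it was against the second stop.
- **Button:** the fingers read 31–32 mm apart, which matches the button pressed right in.
- **Steadiness:** the arm was still.
- **Roll:** the last side picture shows it in both V plates where predicted, with the spindle through it and into the fork. The top view was mostly hidden by the arm, so the roll's place rests on the side camera.

Two things did not agree perfectly:
- **Calibration:** the two cameras differed by 2–5 mm on where the holder stands along the spindle. I used a value between them, well inside the 14 mm allowed along the axis.
- **Side force:** about 5 N sideways and 7 N downward stayed on the grip.

I never reached for the core, jar or tray stack, and no contact showed in the force readings. I did not re-measure their positions at the end.

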